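# Lift a spent bait station out from under the shelf with the shoe horn and bin it

## Robot

A 6-joint arm with a two-finger parallel gripper is mounted at the origin on the work surface. World frame = base frame: x ahead of the robot, y to its left, z up, the work surface at z = 0. Lengths are in m, angles in rad, forces in N, time in s.
With the tool pointing down it reaches from about 0.325 to 0.9 m from the base axis. Payload 6.1 kg.
Tool frame: the origin (TCP) lies at the very end of the fingers, on their centre line; the grasp point (between the pads) lies 19 mm behind it; z points along the fingers, x is the direction in which the jaws open and shut, and the axes are right-handed (so a half turn about z gives the same grasp; the last joint's range is limited). The gripper opens to 85 mm and grips with 20 to 120 N. Pads are 22 mm wide; open, the fingers measure 114 mm over their backs; the gripper's body (76 mm by 85 mm) begins 54 mm behind the grasp point. The pads swing forward as they close: fully open they stand 13 mm farther back than shut.
Start: joints at [-1.387, 0.22, 1.526, -0, 1.395, -0.126], TCP at [0.191, -0.595, 0.231] pointing down, gripper open.
Joint ranges: [-2.98, 2.98], [-0.91, 2.08], [0.09, 2.57], [-1.24, 4.39], [0.2, 2.65], [-2.68, 2.68]. Speed limits (rad/s): [2.57, 2.57, 3.01, 3.14, 3.14, 3.14].

## Interface

Orientations are given as [roll, pitch, yaw] about the fixed x, y, z axes, in that order (R = Rz(yaw) Ry(pitch) Rx(roll)).
In Python, from plant import env gives the robot as it stands. Calls block until the motion is done:
- env.move_to(position, orientation): joint-space move of the TCP to a pose.
- env.movel(position, ori=None, velocity=0.15): straight line of the TCP; ori=None keeps the orientation; velocity is the mean speed in m/s.
- env.movej(angles): joint-space move.
- env.gripper_to(opening, effort=None): finger opening in m; effort is the grip in N (None keeps the last); returns when the fingers have stopped.
- env.wait(seconds).
- env.inverse_kinematics(position, orientation): joint angles nearest the present ones, or None.
- env.get_obs(): the state.
- env.camera(name): name is "scene" or "top" or "wrist"; returns (picture, depth): 480x640x3 uint8, red, green, blue; 480x640 float32, m along the optical axis (not along the pixel's ray), 0 where there is no reading.
- env.calibration(name): a dict with "vfov" (degrees; the focal length in pixels is half the picture's height over the tangent of half this angle, whatever the lens; pixels are square), "cx", "cy" (the principal point, pixels), "R" (3x3) and "t" (3): a world point X has camera coordinates R X + t; the wrist camera has in their place "T_tool_cam" (4x4, takes a point from camera to tool coordinates, whose origin is the TCP and whose axes are the tool frame's). Camera axes: x right, y down, z forward; pixel columns grow to the right and rows downward; lengths in m; the calibration is good to about 2 mm. A picture is of the moment at which its call begins: read the wrist's pose just before it. calibration takes no time and is no camera call.
A pose or a line that the arm cannot do raises env.Unreachable and nothing moves.
- env.sign_off(): hands the job in, once; it reports no verdict.
Trained networks look in the newest picture that a camera, given by its name, has taken for a name from the list of things; names that differ only in an ending like _2 or _b are one class to them, and where a whole thing is asked for, a point or a joint stands for the part that bears it (a point fixed in the world has none). Each returns a list of dicts, best first, with "conf" (0 to 1); they miss things now and then, are a little off and sometimes report something else, mostly with a low value. They report only what shows in the picture. A call takes as long as a camera call. They do not tell look-alikes from the thing itself.
- env.masks_of(camera, label): "region" (480x640 bool, what is visible of it) and "position" ([column, row] in pixels, amid what is visible of it).
The state is a dict: "time": time; "qpos": joint angles; "qd": joint speeds; "tau": joint torques, N m; "tcp_pos": TCP position; "orientation": TCP orientation; "contact_force": force on the tool from outside, world axes, zero at the start; "ft_torque": the same for the moment, N m; "width": finger opening in m.
Only numpy, scipy, OpenCV 4.12 (cv2) and the standard library are available. Lean on these libraries where they do the work, as an engineer would, in place of code of your own. Each camera call takes 0.05 s, during which the arm holds its last target. There are 200 camera calls.

## Task

A spent bait station, a flat round plastic housing, lies on the lino lining against the back lip, under the overhanging shelf board. It is poisonous, so do not touch it with the gripper: slide the blade of the shoe horn under it, gently so that its thin housing does not crack, lift it out on the blade and tip it into the open tilt-out bin of the brush stand. Then lay the shoe horn down again on the oak shelf, blade flat and out in the open, not under the board, and push the bin shut; leave the polish tins and the other things standing where they are.

Things in the scene. Friction and masses are not known exactly. Their poses are not given: they have to be found in the camera images.
- horn_grip (a point): Grip point: centre of the cross-section of the shoe horn's handle. The handle is 14 mm wide with flat sides (grip across it), 18 mm high, 92 mm long, 34 mm of it behind this point; it rises backwards at 22 degrees to the blade. Axes: x forward to the nose, y across, z up when the blade lies flat. The horn starts lying on its blade, so this point is then 30 mm above the shelf.
- horn_tip (a point): Foremost point of the horn's blade, on its underside: 165 mm ahead of horn_grip along the horn's x and 30 mm below it along its z.
- horn: The whole stainless shoe horn, rigid, 200 mm long, 93 to 132 g, loose, lying in the open in front of the board: flat blade 44 mm wide, 2 mm thick, 85 mm long with a semicircular nose, then the raised handle. Origin on the blade's underside, 85 mm behind the nose; axes as horn_grip.
- bait_mid (a point): Centre of the bait station, half-way up (8 mm). It lies flat on the bay's lino lining 1 to 10 mm short of the back lip, in one of two places side by side along it; a bare metal polish tin stands in the other. z up.
- bait: The bait station: plain grey plastic disc 80 mm across, 16 mm high, raised middle, four small dark doors in its side, 28 to 56 g. Its underside is flat to radius 29 mm, then slopes up: the rim is only 3 mm clear. A blade held down on the lino wedges in under it once it backs on the lip; a blade a little higher butts on the rim. It slides on the blade from 15 to 25 degrees. Origin: centre of its underside.
- lip_mid (a point): Middle of the back lip, on its front face at its top edge, 32 mm above the shelf top: a fixed oak strip along the back, behind and below the overhanging board, 245 mm long. The bay's floor in front of it is lined with a sheet of lino, 157 mm deep, of unknown thickness (2 to 7 mm). x points to the back, square to the lip (the way to push the blade), y left along the lip, z up.
- board_right (a point): Front right lower corner of the fixed overhanging board, 240 mm above the shelf; x to the back, y left. The board is 120 mm deep, 265 wide, 20 thick, with books up to 60 mm high on it; the lip's face is 197 mm behind its front edge. Open below in front and on the right; a 16 mm steel post stands at the lip's right end, thin bars join it to the board at board height; a panel shuts the left end.
- bin_in (a point): Centre of the inner floor of the tilt-out bin in the brush stand. Turns with the bin: z from the floor to the mouth, x from the front panel to the rear wall, y left. Inside 128 mm (x) by 184 mm (y); the front panel (12 mm oak, a bar handle 50 mm wide, 24 proud in its middle) rises 159 mm, the rear and side walls 134 mm above the floor. The stand is a fixed box 230 wide, 170 deep, 225 high, a brush on top to 275.
- bin_mouth (a point): Centre of the bin's mouth, 144 mm above bin_in along the bin's z; same axes. The bin leans out to the front, so its z leans from vertical by the joint's angle.
- bin (a joint): Hinge of the tilt-out bin, at the foot of its front panel (70 mm forward of bin_in and 6 mm below it, in the bin's axes): 0 shut, grows as it tilts out, stop at 0.80 rad. It stands open at 0.62 to 0.78 rad and stays where it is left (stiff hinge, no spring): a push of about 3 N high on the front panel moves it. Shut, the panel is flush with the stand's front.
- tin_a: Bystander: bare metal polish tin, 72 mm across, 23 mm high, loose, at the lip beside the bait station. Origin at the centre of its underside.
- tin_b: Bystander: a second polish tin, same as tin_a, in the open to the left.
- shoe_brush: Bystander: wooden shoe brush 150 x 45 mm, 40 mm high, loose in front of the brush stand. Origin at the centre of its underside, x along it.
- doorstop: Bystander: white plastic doorstop wedge 116 x 38 mm, 28 mm high, loose, to the left. Origin at the centre of its underside, x to its thick end.
- sponge_case: Bystander: polish sponge case 100 x 50 mm, 41 mm high, loose, to the right behind the board. Origin at the centre of its underside.
- cream_jar: Bystander: small shoe-cream jar 52 mm across, 55 mm high, loose, behind the stand. Origin at the centre of its underside.
Not all that is in view belongs to the job. What is shaped like the bait but blue or purple is not meant.

How it is judged:
By the outcome, as a careful person would: the job done as asked, in the order asked, and still so for the second after the job is handed in, with the robot touching nothing.
It also fails if it takes over 72 s, if anything falls off the work surface, if the arm or the gripper's body presses on something with over 40 N, if the wrist force passes 120 N, or if a joint passes its speed limit or range.

## Working session

There is one attempt and no reset: what is moved stays moved. The work goes in short steps, each a Python script; the robot and the scene stay as the last script left them, time stands still between calls to the robot, and variables do not carry over. Pictures are saved under pics/ and viewed, about 8 in all and at most 12, crops included, and the job is handed in when it is done.

```bash
ls; mkdir -p pics; cat > h.py <<'E'
import numpy as np, cv2
from plant import env
from scipy.spatial.transform import Rotation as Ro
def cal(n):
    c=env.calibration(n); f=240/np.tan(np.radians(c["vfov"])/2)
    if "R" in c: R=np.array(c["R"]);t=np.array(c["t"]); return f,c["cx"],c["cy"],R.T,-R.T@t
    o=env.get_obs(); T=np.array(c["T_tool_cam"]); Rt=Ro.from_euler('xyz',o["orientation"]).as_matrix()
    return f,c["cx"],c["cy"],Rt@T[:3,:3],Rt@T[:3,3]+np.array(o["tcp_pos"])
def cloud(n):
    f,cx,cy,R,o=cal(n); im,d=env.camera(n)
    v,u=np.mgrid[:480,:640]
    P=np.stack([(u-cx)/f*d,(v-cy)/f*d,d],-1)@R.T+o
    P[d<=0]=np.nan
    return im,d,P
def save(n,im): cv2.imwrite('pics/'+n+'.png',im[...,::-1])
E
python3 - <<'E'
from h import *
print(env.get_obs())
r=[]
for n in("scene","top"):
    im,d,P=cloud(n); np.savez('/tmp/%s.npz'%n,im=im,d=d,P=P); save(n,im)
    f,cx,cy,R,o=cal(n); print(n,f,cx,cy,o,R[:,2])
    M={}
    for l in["horn","bait","bin","tin_a","shoe_brush","doorstop","sponge_case","cream_jar","horn_tip"]:
        for m in env.masks_of(n,l):
            if m["conf"]<.2: continue
            p=P[m["region"]]; p=p[~np.isnan(p[:,0])]
            print(n,l,round(m["conf"],2),np.round(m["position"]),m["region"].sum(),np.round(np.median(p,0),3) if len(p) else None,np.round(np.percentile(p,[2,98],axis=0),3).tolist() if len(p) else None)
            M[l+str(len(M))]=m["region"]
    np.savez('/tmp/m_%s.npz'%n,**M)
E
```

```text
pics
{'time': 0.0, 'qpos': array([-1.38710598e+00,  2.21182999e-01,  1.52758294e+00, -1.94219118e-05,
        1.39469517e+00, -1.26088243e-01]), 'qd': array([ 0.00030645, -0.00081934, -0.00025317,  0.00046184,  0.00036139,
        0.00194331]), 'tau': array([-4.21895429e-04, -4.96894169e+01, -3.89397025e+01, -2.46792915e-04,
        1.10207716e-02, -1.83604539e-05]), 'tcp_pos': array([ 0.19041904, -0.59467005,  0.23024086]), 'orientation': array([-3.14137665e+00,  1.85602837e-03, -1.26101412e+00]), 'contact_force': array([-0.33892283, -1.09328302,  0.21711874]), 'ft_torque': array([-0.00452387, -0.03130987,  0.01907928]), 'width': 0.08576076444735091}
scene 450.14031473670263 317.09204701698894 240.32885441641523 [1.07743441 0.40647289 1.00597967] [-0.48989954 -0.3963648  -0.77646209]
scene horn 0.6 [277. 277.] 407 [ 0.622 -0.114  0.004] [[0.546, -0.139, -0.001], [0.693, 0.012, 0.237]]
scene bait 0.93 [355. 349.] 669 [0.661 0.179 0.019] [[0.62, 0.149, 0.012], [0.691, 0.21, 0.024]]
scene bait 0.8 [415. 385.] 1021 [0.638 0.34  0.014] [[0.597, 0.302, 0.002], [0.671, 0.375, 0.02]]
scene 
[... 1914 characters left out ...]
   -0.434  0.096] [[0.423, -0.527, 0.024], [0.575, -0.322, 0.177]]
top doorstop 0.86 [182. 293.] 737 [0.434 0.313 0.021] [[0.403, 0.262, 0.007], [0.466, 0.363, 0.034]]
top doorstop 0.26 [348. 228.] 910 [ 0.595 -0.107  0.005] [[0.48, -0.137, -0.003], [0.659, -0.084, 0.05]]
top sponge_case 0.81 [382. 175.] 847 [ 0.722 -0.185  0.041] [[0.68, -0.229, 0.009], [0.766, -0.143, 0.048]]
top cream_jar 0.96 [412. 168.] 372 [ 0.736 -0.26   0.054] [[0.716, -0.282, 0.018], [0.76, -0.239, 0.061]]
top cream_jar 0.23 [382. 175.] 900 [ 0.722 -0.185  0.04 ] [[0.681, -0.229, 0.001], [0.766, -0.141, 0.048]]
top horn_tip 0.59 [353. 229.] 899 [ 0.595 -0.109  0.005] [[0.485, -0.137, -0.003], [0.661, -0.086, 0.049]]
```

View pics/scene.png

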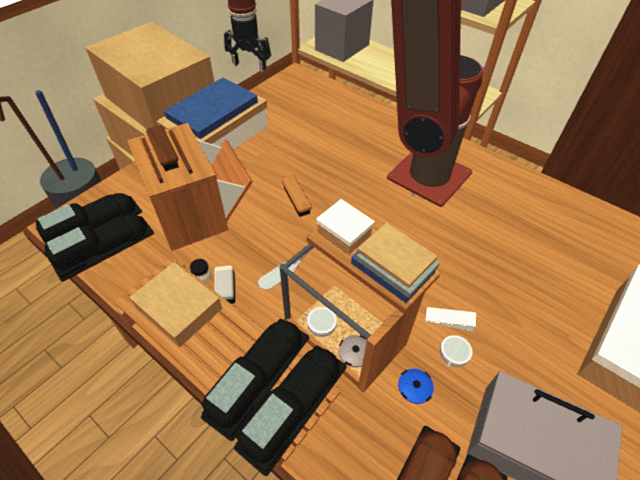

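View pics/top.png

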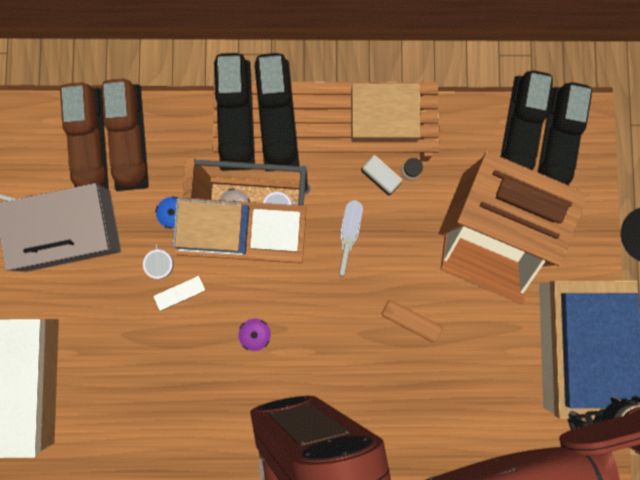

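Candidates for the bait:
- The grey disc with dark centre in the bay, scene (355,349), top (232,194).
- A blue look-alike, scene (415,385).
- A purple look-alike, top (253,335).
- Bare tins, scene (322,322) and (455,350).

By the description it is the grey disc, in the left place. I'll check that in a close crop and fit the poses.

```bash
python3 - <<'E'
from h import *
S=np.load('/tmp/scene.npz');T=np.load('/tmp/top.npz')
im=S['im']; save('crop1',cv2.resize(im[225:405,240:440],None,fx=3,fy=3,interpolation=cv2.INTER_CUBIC))
mt=np.load('/tmp/m_top.npz');ms=np.load('/tmp/m_scene.npz')
# horn
for nm,Z,k in(("top",T,mt),("scene",S,ms)):
    key=[q for q in k if q.startswith('horn')][0 if nm=="top" else -1]
    p=Z['P'][k[key]]; p=p[~np.isnan(p[:,0])]; p=p[p[:,2]<.08]
    c=p[:,:2].mean(0); w=np.linalg.svd(p[:,:2]-c,full_matrices=False)[2][0]; w*=np.sign(w[0])
    s=(p[:,:2]-c)@w; n=np.array([-w[1],w[0]]); q=(p[:,:2]-c)@n
    print(nm,key,'c',c,'yaw',np.arctan2(w[1],w[0]),'tip',c+w*np.percentile(s,99.5),'tail',c+w*np.percentile(s,.5))
    for a in np.arange(-.12,.1,.02):
        b=(s>a)&(s<a+.02)
        if b.sum()>3: print(round(a,2),b.sum(),'mid',(c+w*(a+.01)+n*(np.percentile(q[b],3)+np.percentile(q[b],97))/2).round(4),'wid',np.ptp(np.percentile(q[b],[3,97])).round(4),'z',np.median(p[b,2]).round(4))
# shelf plane level
for nm,Z in(("top",T),("scene",S)):
    P=Z['P']; m=(abs(P[...,0]-.5)<.06)&(abs(P[...,1]+.0)<.04)&(P[...,2]<.05); print(nm,'shelf z',np.nanmedian(P[m][:,2]))
    # discs
    k=mt if nm=="top" else ms
    # lip/back profile
    for y in(-.0,.04,.12,.2):
        m=(abs(P[...,1]-y)<.012)&(P[...,0]>.5)&(P[...,0]<.74)&(P[...,2]<.3)
        q=P[m]; q=q[np.argsort(q[:,0])]; q=q[::max(1,len(q)//22)]
        print(nm,y,[(round(float(a),3),round(float(b),3)) for a,b in q[:,[0,2]]])
    m=(P[...,2]>.225)&(P[...,2]<.275)&(P[...,0]>.4)&(P[...,0]<.8)&(P[...,1]>-.15)&(P[...,1]<.3)
    q=P[m]; 
    hull=cv2.convexHull(q[:,:2].astype(np.float32)); print(nm,'board',cv2.minAreaRect(q[:,:2].astype(np.float32)),hull[::3,0].round(3).tolist())
E
```

```text
top horn0 c [ 0.58867325 -0.10812947] yaw -0.2068749364102955 tip [ 0.66195092 -0.12350881] tail [ 0.4744683  -0.08416042]
-0.12 42 mid [ 0.4811 -0.0853] wid 0.0122 z 0.0487
-0.1 45 mid [ 0.5006 -0.0894] wid 0.0124 z 0.0425
-0.08 39 mid [ 0.5202 -0.0934] wid 0.0107 z 0.0343
-0.06 55 mid [ 0.5396 -0.0984] wid 0.0182 z 0.0233
-0.04 91 mid [ 0.5593 -0.1018] wid 0.0302 z 0.0102
-0.02 127 mid [ 0.5789 -0.1062] wid 0.0382 z 0.004
0.0 141 mid [ 0.5984 -0.1102] wid 0.0412 z 0.0036
0.02 136 mid [ 0.618  -0.1143] wid 0.04 z 0.0034
0.04 133 mid [ 0.6376 -0.1186] wid 0.0406 z 0.0036
0.06 86 mid [ 0.6572 -0.1222] wid 0.034 z 0.0032
scene horn_tip11 c [ 0.61374141 -0.11227486] yaw -0.26085422785625584 tip [ 0.65827471 -0.12416242] tail [ 0.51929197 -0.08706287]
-0.1 6 mid [ 0.5268 -0.0888] wid 0.0018 z 0.0219
-0.08 30 mid [ 0.5471 -0.0906] wid 0.0102 z 0.0141
-0.06 30 mid [ 0.5668 -0.0944] wid 0.0165 z 0.0073
-0.02 69 mid [ 0.6032 -0.113 ] wid 0.0375 z 0.0033
0.0 102 mid [ 0.6234 -0.1147] wid 0.0415 z 0.0036
0.02 99 mid [ 0.6429 -0.1193] wid 0.04 z 0.003
0.04 21 mid [ 0.6629 -0.1221] wid 0.0263 z 
[... 3176 characters left out ...]
298), (0.617, 0.259), (0.618, 0.294), (0.623, 0.263), (0.626, 0.249), (0.631, 0.022), (0.648, 0.019), (0.66, 0.015), (0.668, 0.018), (0.675, 0.018), (0.682, 0.017), (0.688, 0.006), (0.703, 0.237), (0.708, 0.033), (0.711, 0.237), (0.714, 0.235), (0.716, 0.024), (0.725, 0.005), (0.729, -0.002), (0.734, 0.001), (0.739, 0.09)]
scene board ((0.6066982746124268, 0.13248105347156525), (0.26499927043914795, 0.2100943624973297), 85.7090835571289) [[0.7210000157356262, 0.25200000405311584], [0.7139999866485596, 0.2549999952316284], [0.5149999856948853, 0.2709999978542328], [0.5109999775886536, 0.2669999897480011], [0.5809999704360962, 0.0020000000949949026], [0.7020000219345093, 0.003000000026077032]]
```

View pics/crop1.png

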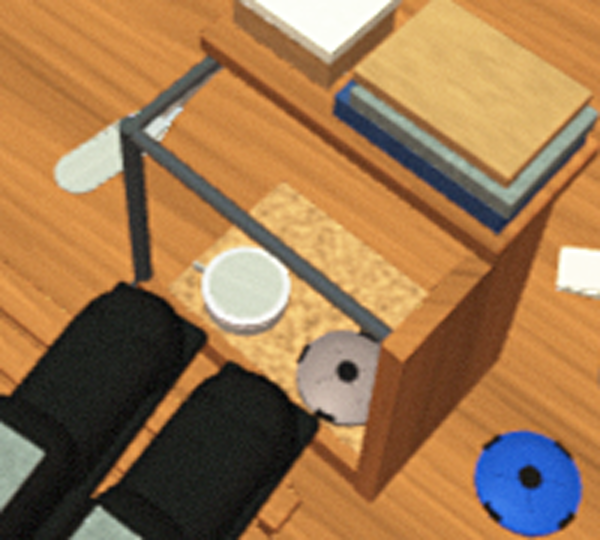

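The crop confirms it: the grey disc with dark doors is at the left of the lino, the bare tin is at the right, and the blue one is outside the bay. Next are the bin fit, reachability, and a wrist look into the bay.

```bash
cat >> h.py <<'E'
G0=np.array([.506,-.091,.030]); HY=-.2067; BY=-.073   # horn grip start, horn yaw, bay yaw
SX=1
def pose(g,yaw,a,roll=0,adv=.019):
    """tool pose with grasp point at g, tool z in the vertical plane 'yaw', pitched a below horizontal"""
    z=np.array([np.cos(a)*np.cos(yaw),np.cos(a)*np.sin(yaw),-np.sin(a)])
    x=SX*np.array([-np.sin(yaw),np.cos(yaw),0]); R=np.stack([x,np.cross(z,x),z],1)
    return np.array(g)+adv*z, Ro.from_matrix(R).as_euler('xyz')
E
python3 - <<'E'
import h
from h import *
print(np.array(env.calibration("wrist")["T_tool_cam"]).round(3).tolist())
S=np.load('/tmp/scene.npz');T=np.load('/tmp/top.npz')
for Z in(S,T):
    P=Z['P'].reshape(-1,3)
    q=P[(P[:,2]>.215)&(P[:,2]<.235)&(P[:,0]>.38)&(P[:,0]<.8)&(P[:,1]<-.28)&(P[:,1]>-.7)]
    print('stand top',len(q),cv2.minAreaRect(q[:,:2].astype(np.float32)),cv2.boxPoints(cv2.minAreaRect(q[:,:2].astype(np.float32))).round(3).tolist())
mt=np.load('/tmp/m_top.npz'); k=[q for q in mt if q.startswith('bin')][0]
p=T['P'][mt[k]]; p=p[~np.isnan(p[:,0])]; np.save('/tmp/binp.npy',p)
R=Ro.random(1)
rng=np.random.default_rng(0); rest=p
for it in range(4):
    best=None
    for _ in range(500):
        a,b,c=rest[rng.choice(len(rest),3)]; n=np.cross(b-a,c-a); L=np.linalg.norm(n)
        if L<1e-5: continue
        n/=L; inl=abs((rest-a)@n)<.004
        if best is None or inl.sum()>best.sum(): best=inl
    q=rest[best]; c=q.mean(0); n=np.linalg.svd(q-c,full_matrices=False)[2][2]; n*=np.sign(n[2])
    print('plane',best.sum(),c.round(3),n.round(3),np.percentile(q,[1,99],axis=0).round(3).tolist()); rest=rest[~best]
for sx in(1,-1):
    h.SX=sx
    for a in(.5,.65,.8,1.0):
        r=[]
        for g,y in((G0,HY),([.53,.18,.035],BY),([.48,.18,.035],BY),([.38,.18,.1],BY),([.38,.0,.3],-.3)):
            s=env.inverse_kinematics(*[list(v) for v in pose(g,y,a)]); r.append(None if s is None else np.round(s,2).tolist())
        print(sx,a,r)
E
```

```text
[[1.0, 0.001, -0.001, 0.0], [-0.001, 0.947, 0.321, -0.083], [0.001, -0.321, 0.947, -0.141], [0.0, 0.0, 0.0, 1.0]]
stand top 3030 ((0.6122432351112366, -0.4673963189125061), (0.2450481355190277, 0.17040568590164185), 66.74018859863281) [[0.4860000014305115, -0.5460000038146973], [0.6420000195503235, -0.6140000224113464], [0.7390000224113464, -0.3880000114440918], [0.5820000171661377, -0.32100000977516174]]
stand top 6325 ((0.6128886938095093, -0.4705733060836792), (0.24317577481269836, 0.17236356437206268), 66.67833709716797) [[0.4860000014305115, -0.5479999780654907], [0.6439999938011169, -0.6159999966621399], [0.7400000095367432, -0.3930000066757202], [0.5820000171661377, -0.32499998807907104]]
plane 2822 [ 0.491 -0.421  0.092] [ 0.715 -0.307  0.628] [[0.419, -0.516, 0.022], [0.562, -0.316, 0.15]]
plane 591 [ 0.485 -0.516  0.117] [0.384 0.923 0.012] [[0.409, -0.533, 0.031], [0.527, -0.488, 0.186]]
plane 487 [ 0.552 -0.457  0.035] [-0.588  0.256  0.767] [[0.516, -0.527, 0.024], [0.585, -0.388, 0.047]]
plane 314 [ 0.549 -0.337  0.133] [0.38  0.925 0.028] [[0.483, -0.351, 0.046], [0.57
[... 205 characters left out ...]
5, 0.12, 2.47, 4.11, 0.5, 1.0], None, None]
1 0.8 [None, None, None, None, None]
1 1.0 [[-0.39, -0.03, 2.39, 0.45, 0.24, -2.16], [0.3, 0.11, 2.23, -0.66, 0.32, -0.62], [0.34, 0.01, 2.34, -0.71, 0.34, -0.53], [0.46, -0.44, 2.53, -0.51, 0.6, -0.68], None]
-1 0.5 [None, [0.42, 0.31, 2.39, 3.84, 0.7, -1.89], [0.5, 0.26, 2.47, 3.91, 0.75, -1.89], None, None]
-1 0.65 [[-0.45, 0.06, 2.56, 2.66, 0.43, -1.28], [0.39, 0.2, 2.37, 4.05, 0.46, -2.14], [0.45, 0.12, 2.47, 4.11, 0.5, -2.15], None, None]
-1 0.8 [None, None, None, None, None]
-1 1.0 [[-0.39, -0.03, 2.39, 0.45, 0.24, 0.98], [0.3, 0.11, 2.23, -0.66, 0.32, 2.52], [0.34, 0.01, 2.34, -0.71, 0.34, 2.61], [0.46, -0.44, 2.53, -0.51, 0.6, 2.46], None]
```

```bash
cat >> h.py <<'E'
A=1.08
def horn(tip,yaw,p=0.,a=A):
    """tool pose that puts horn tip at tip, nose pitched down by p"""
    c,s=np.cos(p),np.sin(p); back=165*c-30*s; up=30*c+165*s   # grip rel. tip
    g=np.array(tip)+np.array([-back*np.cos(yaw),-back*np.sin(yaw),up])/1000
    return pose(g,yaw,a+p)
def ik(po): 
    s=env.inverse_kinematics(list(po[0]),list(po[1])); return None if s is None else np.round(s,2).tolist()
BINY=-.406
def binpt(u,z,l=-.188):
    c,s=np.cos(BINY),np.sin(BINY); return np.array([u*c-l*s,u*s+l*c,z])
E
python3 - <<'E'
from h import *
from scipy.optimize import least_squares
bu=np.array([np.cos(BY),np.sin(BY)]);bl=np.array([-bu[1],bu[0]])
for n in("scene","top"):
    Z=np.load('/tmp/%s.npz'%n);k=np.load('/tmp/m_%s.npz'%n)
    for key in k:
        if not(key.startswith('bait') or key.startswith('tin')): continue
        p=Z['P'][k[key]];p=p[(p[:,2]>.009)&(p[:,2]<.06)]
        uv=np.c_[p[:,:2]@bu,p[:,:2]@bl]; 
        print(n,key,'depth/lat pct',np.percentile(uv,[1,99],axis=0).round(4).tolist(),'z',np.percentile(p[:,2],[50,90]).round(4))
        h=cv2.convexHull(uv.astype(np.float32))[:,0]
        r=.04 if key.startswith('bait') else .036
        f=least_squares(lambda c:np.hypot(*(h-c).T)-r+.002,uv.mean(0),loss='soft_l1',f_scale=.002); print('   c(u,l)',f.x.round(4),'xy',(f.x[0]*bu+f.x[1]*bl).round(4),'rms',np.sqrt(np.mean(f.fun**2)).round(4))
    P=Z['P'].reshape(-1,3);uv=np.c_[P[:,:2]@bu,P[:,:2]@bl]
    m=(P[:,2]>.026)&(P[:,2]<.038)&(uv[:,0]>.65)&(uv[:,0]<.72)&(uv[:,1]>.12)&(uv[:,1]<.16); print('lip u',np.percentile(uv[m,0],[2,25,50,75,98]).round(4),m.sum())
    m=(P[:,2]>.02)&(P[:,2]<.2)&(uv[:,0]>.5)&(uv[:,0]<.69)&(uv[:,1]>.2)&(uv[:,1]<.33);print('panel l',np.percentile(uv[m,1],[2,25,50,75,98]).round(4),m.sum())
    m=(P[:,2]>-.02)&(P[:,2]<.02)&(uv[:,0]>.61)&(uv[:,0]<.68)&(uv[:,1]>.115)&(uv[:,1]<.135);print('lino z',np.percentile(P[m,2],[25,50,75]).round(4),m.sum())
L=.6835
def bay(u,l,z): return np.array([*(u*bu+l*bl),z])
for a in(1.0,1.08,1.15):
    print(a,'pick',ik(pose(G0,HY,a)),ik(pose(G0+[0,0,.1],HY,a)))
    for u,z,l,p in((.60,.05,.225,0),(.60,.006,.225,0),(.68,.006,.225,0),(.68,.03,.225,-.1),(.62,.09,.225,-.1),(.62,.09,-.05,-.1)): print('  bay',ik(horn(bay(u,l,z),BY,p,a)))
    for y in(-.406,-.55,-.7):
        print('  bin',y,[ik(horn(binpt(u,z),y,p,a)) for u,z,p in((.57,.22,-.1),(.60,.18,.2),(.62,.16,.7),(.62,.16,.85))])
E
```

```text
scene bait1 depth/lat pct [[0.6022, 0.1942], [0.6759, 0.2597]] z [0.0188 0.0223]
   c(u,l) [0.6394 0.2287] xy [0.6544 0.1815] rms 0.0044
scene bait2 depth/lat pct [[0.5689, 0.3466], [0.6449, 0.4208]] z [0.0148 0.0182]
   c(u,l) [0.6078 0.3832] xy [0.6342 0.3378] rms 0.002
scene tin_a4 depth/lat pct [[0.4421, 0.3698], [0.5115, 0.4365]] z [0.0237 0.0261]
   c(u,l) [0.4762 0.4031] xy [0.5044 0.3673] rms 0.0033
scene tin_a5 depth/lat pct [[0.6065, 0.0847], [0.674, 0.1561]] z [0.0274 0.0299]
   c(u,l) [0.6398 0.1222] xy [0.647  0.0752] rms 0.0043
lip u [0.651  0.6592 0.6701 0.6921 0.6994] 154
panel l [0.2124 0.3057 0.3062 0.3065 0.307 ] 1339
lino z [0.0038 0.0069 0.0105] 31
top bait1 depth/lat pct [[0.2846, 0.1178], [0.3569, 0.1897]] z [0.0158 0.0203]
   c(u,l) [0.3207 0.1533] xy [0.331  0.1295] rms 0.001
top bait2 depth/lat pct [[0.571, 0.3724], [0.6468, 0.4212]] z [0.0161 0.0208]
   c(u,l) [0.6096 0.3857] xy [0.6361 0.3402] rms 0.003
top bait3 depth/lat pct [[0.6497, 0.1977], [0.6773, 0.2589]] z [0.0196 0.024 ]
   c(u,l) [0.638  0.2299] xy [0.6531 0.1828] rms 0.0066
top tin_a5 depth/lat
[... 2213 characters left out ...]
-0.86]
  bay [0.28, 0.14, 2.14, -0.31, 0.49, -0.98]
  bay [0.3, 0.1, 2.2, -0.5, 0.39, -0.78]
  bay [0.36, -0.17, 2.31, -0.41, 0.56, -0.83]
  bay [-0.51, -0.41, 2.49, 0.37, 0.61, -2.26]
  bin -0.406 [[-1.31, -0.6, 2.34, 0.45, 1.1, -2.63], [-1.06, -0.28, 2.05, 0.14, 1.2, -2.26], [-0.84, 0.21, 1.48, -0.12, 1.7, -2.0], [-0.8, 0.36, 1.31, -0.17, 1.87, -1.98]]
  bin -0.55 [[-1.2, -0.68, 2.39, 0.36, 1.04, -2.34], [-0.99, -0.32, 2.07, 0.1, 1.19, -2.04], [-0.83, 0.21, 1.49, -0.08, 1.71, -1.85], [-0.8, 0.37, 1.3, -0.11, 1.89, -1.84]]
  bin -0.7 [[-1.04, -0.73, 2.41, 0.2, 0.98, -1.98], [-0.91, -0.33, 2.08, 0.05, 1.17, -1.8], [-0.83, 0.21, 1.49, -0.04, 1.72, -1.7], [-0.81, 0.37, 1.3, -0.05, 1.9, -1.69]]
```

```bash
cat >> h.py <<'E'
def go(po,v=.15): env.movel(list(po[0]),list(po[1]),velocity=v)
def st(tag=''):
    o=env.get_obs(); print(tag,'t',round(o['time'],2),'tcp',np.round(o['tcp_pos'],4),'ori',np.round(o['orientation'],3),'F',np.round(o['contact_force'],1),'M',np.round(o['ft_torque'],2),'w',round(o['width'],4)); return o
E
python3 - <<'E'
from h import *
st('start')
env.move_to([.1,-.42,.33],[np.pi,0,-1.26]); st('retr')
pre=pose(G0,HY,A,adv=.019-.09); hi=(pre[0]+[0,0,.12],pre[1])
print(ik(hi),ik(pre))
env.move_to(list(hi[0]),list(hi[1])); st('hi')
go(pre,.2); st('pre')
im,d,P=cloud("wrist"); save('w1',im)
f,cx,cy,R,o=cal("wrist")
for m in env.masks_of("wrist","horn")[:2]:
    p=P[m["region"]];p=p[~np.isnan(p[:,0])&(p[:,2]<.08)]
    c=p[:,:2].mean(0); w=np.linalg.svd(p[:,:2]-c,full_matrices=False)[2][0]; w*=np.sign(w[0]); s=(p[:,:2]-c)@w
    print(m["conf"],m["position"],len(p),'yaw',np.arctan2(w[1],w[0]),'tip',c+w*s.max(),'tail',c+w*s.min(),'z',np.percentile(p[:,2],[5,50,95]))
for X in(G0,G0+[.165*np.cos(HY),.165*np.sin(HY),-.03]):
    q=R.T@(X-o); print('proj',cx+f*q[0]/q[2],cy+f*q[1]/q[2])
E
```

```text
start t 1.0 tcp [ 0.1905 -0.5952  0.2313] ori [ 3.142 -0.    -1.261] F [ 0.3  0.6 -0. ] M [ 0.01  0.04 -0.01] w 0.085
retr t 1.88 tcp [ 0.1001 -0.4205  0.3299] ori [-3.142e+00 -1.000e-03 -1.260e+00] F [ 1.3 -0.  -0.4] M [-0.06  0.04 -0.01] w 0.0854
[-0.41, -0.55, 2.31, 0.12, 0.9, -1.82] [-0.41, -0.35, 2.42, 0.17, 0.59, -1.89]
hi t 3.73 tcp [ 0.4734 -0.0847  0.2129] ori [ 2.651 -0.     1.363] F [ 0.2 -0.5 -0.6] M [0.04 0.24 0.04] w 0.0854
pre t 4.48 tcp [ 0.4739 -0.0848  0.0935] ori [2.65  0.    1.363] F [ 0.  -0.5  0.2] M [0.05 0.17 0.01] w 0.0852
0.78 [313.6, 292.7] 4248 yaw -0.20235583111516536 tip [ 0.66371396 -0.12488821] tail [ 0.46991823 -0.08512834] z [0.00054576 0.00165506 0.0477085 ]
0.66 [625.4, 313.7] 919 yaw 0.28383320438869575 tip [0.70793698 0.16442346] tail [0.6295532 0.1415582] z [0.00608089 0.01316744 0.01718039]
proj 315.924952504946 254.59721586163937
proj 315.7310398699575 339.0477787290961
```

View pics/w1.png

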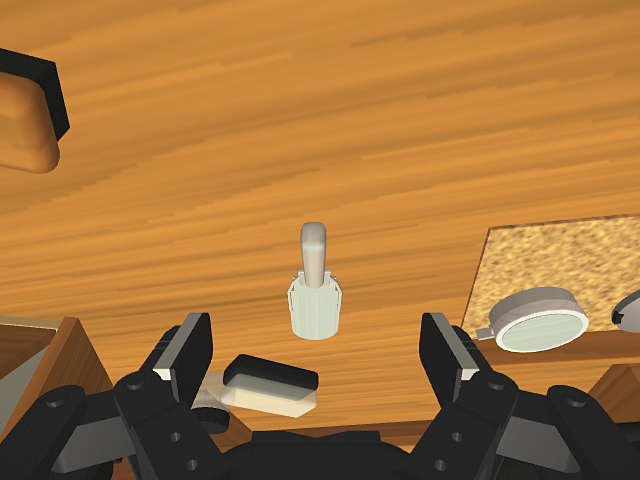

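The wrist view shows the horn centred at (315,280) with its tip at (316,338), which matches my projection, so I'll grasp it.

```bash
cat >> h.py <<'E'
bu=np.array([np.cos(BY),np.sin(BY)]);bl=np.array([-bu[1],bu[0]])
def bay(u,l,z): return np.array([*(u*bu+l*bl),z])
E
python3 - <<'E'
from h import *
go(pose(G0,HY,A),.1); st('at')
env.gripper_to(.005,100); st('grip')
tip0=G0+[.165*np.cos(HY),.165*np.sin(HY),-.03]
go(horn(tip0+[0,0,.07],HY),.15); env.wait(.2); st('lift')
go(horn(bay(.585,.05,.075),BY),.25); st('mid')
go(horn(bay(.575,.228,.06),BY),.2); st('left')
go(horn(bay(.575,.228,.02),BY,.02),.1); env.wait(.2); st('low')
im,d,P=cloud("wrist"); save('w2',im)
f,cx,cy,R,o=cal("wrist")
for X in(bay(.575,.228,.02),bay(.639,.23,.02)):
    q=R.T@(X-o); print('proj',cx+f*q[0]/q[2],cy+f*q[1]/q[2])
for l in("horn","bait"):
  for m in env.masks_of("wrist",l)[:2]:
    p=P[m["region"]];p=p[~np.isnan(p[:,0])]; uv=np.c_[p[:,:2]@bu,p[:,:2]@bl]
    print(l,m["conf"],np.round(m["position"]),'u,l pct',np.percentile(uv,[2,98],axis=0).round(4).tolist(),'z',np.percentile(p[:,2],[5,50,95]).round(4))
uv=np.stack([P[...,:2]@bu,P[...,:2]@bl],-1)
m=(uv[...,0]>.54)&(uv[...,0]<.66)&(uv[...,1]>.165)&(uv[...,1]<.185)&(P[...,2]<.015); print('lino z',np.nanpercentile(P[m][:,2],[10,50,90]).round(4),m.sum())
E
```

```text
at t 5.63 tcp [ 0.515  -0.0929  0.0138] ori [2.65  0.    1.364] F [ 0.5 -0.6 -0.1] M [ 0.07  0.21 -0.01] w 0.0857
grip t 6.29 tcp [ 0.5149 -0.093   0.0134] ori [2.65  0.    1.364] F [-2.8  0.4  1.8] M [ 0.02  0.17 -0.1 ] w 0.0128
lift t 7.11 tcp [ 0.5136 -0.0924  0.0815] ori [ 2.654e+00 -1.000e-03  1.364e+00] F [-0.1 -0.2 -0.7] M [ 0.09  0.36 -0.03] w 0.0129
mid t 7.82 tcp [0.4323 0.0184 0.0889] ori [2.649 0.    1.498] F [ 1.2  0.  -0.9] M [ 0.03  0.31 -0.02] w 0.0127
left t 8.86 tcp [0.4347 0.1961 0.0728] ori [2.652e+00 1.000e-03 1.497e+00] F [-0.5 -0.1 -1. ] M [0.03 0.43 0.01] w 0.0131
low t 9.57 tcp [0.4354 0.197  0.0373] ori [ 2.669e+00 -1.000e-03  1.498e+00] F [ 0.2  0.6 -0.4] M [ 0.02  0.34 -0.03] w 0.0128
proj 314.6744852411777 407.4349051833013
proj 316.9433617276637 433.694777009311
horn 0.93 [315. 349.] u,l pct [[0.3757, 0.2167], [0.5648, 0.2395]] z [0.0218 0.0633 0.0734]
bait 0.95 [516. 394.] u,l pct [[0.5657, 0.3611], [0.6098, 0.4198]] z [0.0029 0.0099 0.0152]
bait 0.93 [312. 420.] u,l pct [[0.5993, 0.2083], [0.6448, 0.2496]] z [0.0114 0.0172 0.0199]
lino z nan 0
  return np.nanmean(a, axis, out=out, keepdims=keepdims)
```

View pics/w2.png

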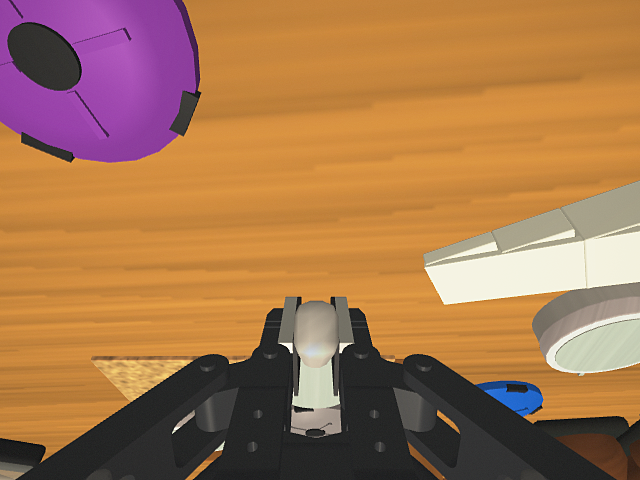

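The blade points straight at the bait: blade end about (316,385), bait about (315,420). Next I'll feel for the lino.

```bash
python3 - <<'E'
from h import *
p=.03; f0=env.get_obs()['contact_force']; m0=env.get_obs()['ft_torque']
z=.014
go(horn(bay(.578,.228,z),BY,p),.05); env.wait(.15)
F=np.mean([env.get_obs()['contact_force'] for _ in range(3)],0); M=env.get_obs()['ft_torque']; print(F,M)
b=F.copy()
while z>-.004:
    z-=.001; po=horn(bay(.578,.228,z),BY,p); go(po,.03); env.wait(.1)
    o=env.get_obs(); d=o['contact_force']-b
    print(round(z,4),'cmd',po[0][2].round(4),'got',o['tcp_pos'][2].round(4),'pitch err',round(o['orientation'][0]-po[1][0],4),'dF',d.round(2),'dM',(o['ft_torque']-M).round(3),round(o['time'],2))
    if d[2]>4: break
E
```

```text
[ 0.906658    0.27593957 -0.10503316] [0.07738392 0.3840799  0.02054491]
0.013 cmd 0.0309 got 0.0309 pitch err -0.0 dF [-1.03  0.27 -0.34] dM [-0.048 -0.008 -0.013] 10.48
0.012 cmd 0.0299 got 0.0299 pitch err 0.0001 dF [-0.75  0.26 -0.6 ] dM [-0.059  0.011 -0.029] 10.83
0.011 cmd 0.0289 got 0.0289 pitch err 0.0 dF [-1.06  0.26 -0.6 ] dM [-0.054  0.02  -0.016] 11.18
0.01 cmd 0.0279 got 0.0279 pitch err 0.0 dF [-0.88 -0.36 -0.84] dM [-0.089 -0.008 -0.004] 11.53
0.009 cmd 0.0269 got 0.0269 pitch err 0.0 dF [-0.95 -0.11 -0.89] dM [-0.003 -0.058  0.005] 11.88
0.008 cmd 0.0259 got 0.0259 pitch err 0.0 dF [-1.73 -0.67 -1.11] dM [-0.079 -0.035 -0.083] 12.23
0.007 cmd 0.0249 got 0.0249 pitch err 0.0001 dF [-0.38 -0.72 -0.42] dM [-0.028 -0.066 -0.034] 12.58
0.006 cmd 0.0239 got 0.0239 pitch err 0.0 dF [-0.44 -0.44 -1.41] dM [-0.032 -0.1    0.02 ] 12.93
0.005 cmd 0.0229 got 0.0229 pitch err 0.0001 dF [-0.99 -0.31 -1.03] dM [-0.079 -0.043  0.035] 13.28
0.004 cmd 0.0219 got 0.0219 pitch err -0.0 dF [-0.97  0.84 -1.  ] dM [-0.026 -0.038 -0.061] 13.63
0.003 cmd 0.0209 got 0.0212 pitch err -0.0006 dF [-2.27 -1.44  1.62] dM [-0.114 -0.349 -0.044] 13.98
0.002 cmd 0.0199 got 0.0203 pitch err -0.0009 dF [-2.35  0.4   3.46] dM [-0.116 -0.808 -0.046] 14.33
0.001 cmd 0.0189 got 0.0194 pitch err -0.0012 dF [-3.67 -0.44  6.97] dM [-0.204 -1.077 -0.141] 14.68
```

```bash
python3 - <<'E'
from h import *
p=.03; z=.0015; b=np.array([-.1,.0,-1.1]); u=.578
go(horn(bay(u,.228,z),BY,p),.03)
while u<.654:
    u+=.004; po=horn(bay(u,.228,z),BY,p); go(po,.03); 
    o=env.get_obs(); d=o['contact_force']-b
    print(round(u,4),'lag',((po[0]-o['tcp_pos'])*1000).round(1),'dF',d.round(1),'M',(o['ft_torque']).round(2),round(o['time'],2))
    if d[0]<-13: print('stop');break
im,d,P=cloud("scene"); save('s3',cv2.resize(im[290:400,270:400],None,fx=5,fy=5,interpolation=cv2.INTER_CUBIC))
for m in env.masks_of("scene","bait"):
    q=P[m["region"]];uv=np.c_[q[:,:2]@bu,q[:,:2]@bl];print(m["conf"],m["position"],np.nanpercentile(uv,[2,98],axis=0).round(4).tolist(),np.nanpercentile(q[:,2],[5,50,95]).round(4))
E
```

```text
0.582 lag [-0.7 -0.2 -0.4] dF [1.3 0.3 4.1] M [-0.11 -0.95 -0.05] 15.22
0.586 lag [-0.1  0.1  0.1] dF [ 1.3 -0.8  2.8] M [-0.08 -0.57  0.07] 15.5
0.59 lag [-0.2  0.  -0. ] dF [1.8 0.6 2.8] M [-0.08 -0.54 -0.03] 15.78
0.594 lag [-0.3  0.  -0. ] dF [2.2 0.7 2.6] M [-0.01 -0.38 -0.06] 16.07
0.598 lag [-0.3 -0.  -0.1] dF [ 1.3 -0.3  2.9] M [ 0.02 -0.36  0.02] 16.35
0.602 lag [-0.4 -0.  -0.1] dF [1.4 0.7 2.8] M [-0.05 -0.39  0.02] 16.63
0.606 lag [-0.4 -0.  -0.1] dF [ 1.7 -1.   3. ] M [-0.03 -0.38  0.04] 16.92
0.61 lag [-0.4 -0.  -0.2] dF [ 1.7 -0.1  2.1] M [ 0.03 -0.35  0.01] 17.2
0.614 lag [-0.4 -0.  -0.2] dF [ 1.4 -0.   2.2] M [-0.02 -0.37 -0.05] 17.48
0.618 lag [-0.4 -0.  -0.1] dF [ 1.5 -0.2  1.7] M [-0.04 -0.35  0.07] 17.77
0.622 lag [-0.4 -0.  -0.2] dF [ 1.3 -0.1  1.9] M [-0.01 -0.4  -0.02] 18.05
0.626 lag [-0.4 -0.  -0.2] dF [ 0.5 -0.1  2.9] M [-0.   -0.41 -0.01] 18.33
0.63 lag [-0.4 -0.  -0.2] dF [1.  0.1 2.9] M [-0.08 -0.33  0.03] 18.62
0.634 lag [-0.4 -0.  -0.1] dF [1.1 0.1 2.1] M [-0.03 -0.27 -0.04] 18.9
0.638 lag [-0.4 -0.  -0.2] dF [1.4 0.5 2.3] M [-0.04 -0.44 -0.01] 19.18
0.642 lag [-0.4 -0.1 -0.2] dF [ 1.6 -0.8  0.9] M [ 0.02 -0.35 -0.07] 19.47
0.646 lag [-0.4 -0.  -0.2] dF [ 0.8 -0.6  3.4] M [-0.07 -0.4  -0.03] 19.75
0.65 lag [-0.4 -0.  -0.2] dF [ 1.  -0.3  2.4] M [ 0.01 -0.33 -0.07] 20.03
0.654 lag [-0.4 -0.  -0.2] dF [0.6 0.2 2.1] M [-0.05 -0.35 -0.  ] 20.32
0.77 [413.0, 384.7] [[0.5704, 0.3486], [0.6441, 0.4192]] [0.0092 0.0143 0.0193]
0.72 [352.8, 352.6] [[0.6126, 0.1969], [0.6796, 0.2616]] [0.0154 0.0208 0.0251]
```

View pics/s3.png

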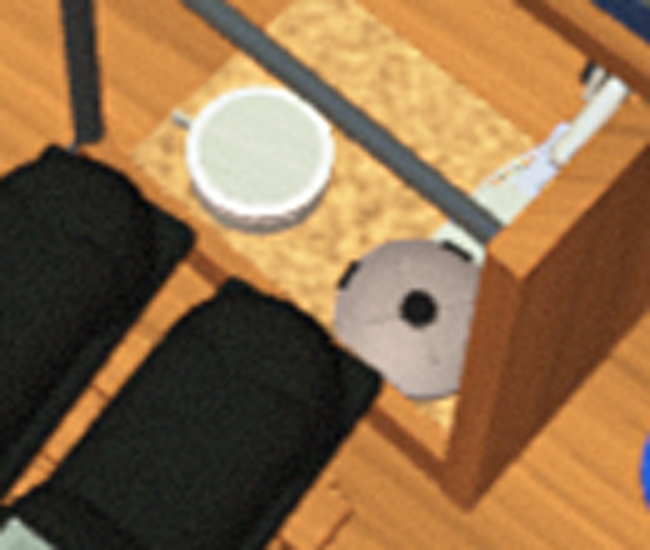

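The blade is under the bait: it shifted about 6 mm onto the lip and rose about 2 mm, at very low force. I'll push on to get the centre well onto the blade, then lift.

```bash
python3 - <<'E'
from h import *
p=.03; z=.0015; b=np.array([-.1,.0,-1.1]); u=.654
while u<.677:
    u+=.004; po=horn(bay(u,.228,z),BY,p); go(po,.03); 
    o=env.get_obs(); d=o['contact_force']-b
    print(round(u,4),'lag',((po[0]-o['tcp_pos'])*1000).round(1),'dF',d.round(1),'M',(o['ft_torque']).round(2),round(o['time'],2))
    if d[0]<-9: print('stop');break
im,d,P=cloud("scene"); 
for m in env.masks_of("scene","bait"):
    q=P[m["region"]];uv=np.c_[q[:,:2]@bu,q[:,:2]@bl];print(m["conf"],m["position"],np.nanpercentile(uv,[2,98],axis=0).round(4).tolist(),np.nanpercentile(q[:,2],[5,50,95]).round(4))
# tilt nose up gently about the tip, then lift
go(horn(bay(u,.228,.004),BY,-.03),.03); st('tilt')
go(horn(bay(u-.003,.228,.025),BY,-.10),.05); env.wait(.2); st('lift')
im,d,P=cloud("scene"); save('s4',cv2.resize(im[290:400,270:400],None,fx=5,fy=5,interpolation=cv2.INTER_CUBIC))
for m in env.masks_of("scene","bait"):
    q=P[m["region"]];uv=np.c_[q[:,:2]@bu,q[:,:2]@bl];print(m["conf"],m["position"],np.nanpercentile(uv,[2,98],axis=0).round(4).tolist(),np.nanpercentile(q[:,2],[5,50,95]).round(4))
E
```

```text
0.658 lag [-0.4 -0.  -0.2] dF [ 2.2 -1.2  2.9] M [-0.02 -0.36  0.03] 20.7
0.662 lag [-0.4 -0.  -0.1] dF [ 1.3 -1.3  2.6] M [-0.02 -0.37  0.01] 20.98
0.666 lag [-0.4 -0.  -0.2] dF [1.9 0.3 1.7] M [ 0.01 -0.4  -0.03] 21.27
0.67 lag [-0.4 -0.  -0.2] dF [2.2 0.  3. ] M [-0.01 -0.32 -0.04] 21.55
0.674 lag [-0.4 -0.  -0.2] dF [0.2 0.3 1.7] M [-0.06 -0.41 -0.01] 21.83
0.678 lag [-0.4 -0.  -0.2] dF [1.5 0.2 1.9] M [-0.04 -0.34 -0.04] 22.12
0.94 [351.5, 354.2] [[0.611, 0.1934], [0.6884, 0.2648]] [0.0144 0.0214 0.0262]
0.62 [229.4, 175.4] [[0.4563, -0.4759], [0.5906, -0.2765]] [0.0704 0.1235 0.1573]
0.5 [320.5, 322.1] [[0.6077, 0.0866], [0.6735, 0.1558]] [0.0101 0.0272 0.0305]
tilt t 22.6 tcp [0.5379 0.1896 0.0137] ori [ 2.618e+00 -1.000e-03  1.498e+00] F [ 1.  -0.2  5.6] M [-0.21 -0.53 -0.18] w 0.0127
lift t 23.16 tcp [0.5338 0.1895 0.0224] ori [2.552 0.    1.497] F [ 0.7  0.7 -2.2] M [0.03 0.5  0.01] w 0.012
0.91 [414.6, 384.4] [[0.5706, 0.3461], [0.6441, 0.4188]] [0.0083 0.0144 0.019 ]
0.81 [353.4, 347.0] [[0.6128, 0.1964], [0.6791, 0.2603]] [0.0354 0.0411 0.0451]
```

View pics/s4.png

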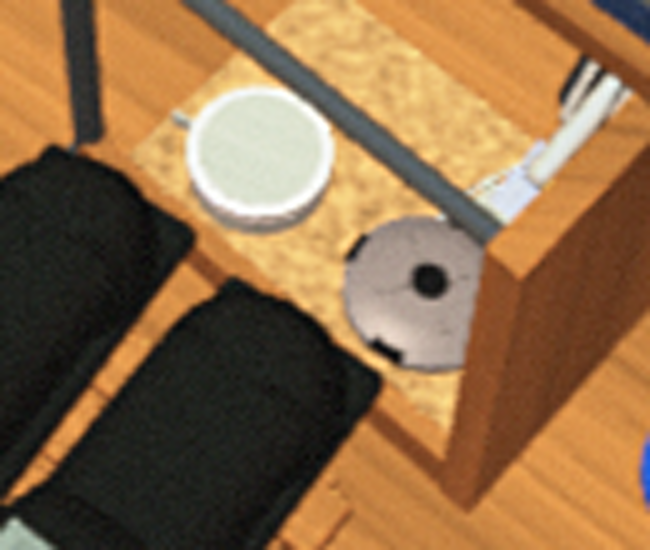

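```bash
python3 - <<'E'
from h import *
W=[(horn(bay(.655,.228,.05),BY,-.10),.08),(horn(bay(.622,.222,.075),BY,-.10),.08),
   (horn([.60,-.03,.10],-.2,-.09),.13),(horn([.58,-.22,.20],-.42,-.09),.13),(horn(binpt(.545,.23),-.55,-.09),.13)]
print([ik(w) for w,_ in W])
for w,v in W:
    go(w,v); st()
env.wait(.2)
im,d,P=cloud("scene"); save('s5',im[60:420,60:540])
for m in env.masks_of("scene","bait"):
    q=P[m["region"]];print(m["conf"],m["position"],np.nanmedian(q,0).round(3))
print('tip',binpt(.545,.23))
E
```

```text
[[0.35, -0.0, 2.29, -0.66, 0.38, -0.59], [0.38, -0.15, 2.36, -0.58, 0.46, -0.66], [-0.16, -0.54, 2.56, -0.05, 0.54, -1.49], [-0.58, -0.68, 2.44, 0.12, 0.81, -1.78], [-1.31, -0.84, 2.46, 0.43, 1.12, -2.44]]
 t 23.81 tcp [0.5139 0.1912 0.0479] ori [ 2.55  -0.     1.498] F [ 0.5 -0.2 -1.7] M [0.04 0.57 0.04] w 0.0128
 t 24.48 tcp [0.4806 0.1875 0.0726] ori [ 2.551 -0.     1.498] F [-0.9 -0.  -1.5] M [ 0.08  0.51 -0.01] w 0.0126
 t 26.11 tcp [0.4464 0.0013 0.099 ] ori [2.561 0.    1.371] F [-0.   0.6 -1.3] M [0.11 0.64 0.01] w 0.0124
 t 27.69 tcp [ 0.4368 -0.1555  0.1984] ori [ 2.562 -0.     1.152] F [ 0.9  0.8 -1.6] M [ 0.21  0.56 -0.02] w 0.0126
 t 29.46 tcp [ 0.2932 -0.3057  0.229 ] ori [ 2.561 -0.     1.022] F [ 0.9 -0.2 -1.3] M [0.26 0.51 0.05] w 0.0129
0.9 [255.5, 131.0] [ 0.406 -0.359  0.246]
0.79 [415.0, 384.8] [0.637 0.339 0.014]
tip [ 0.42644753 -0.38795812  0.23      ]
```

View pics/s5.png

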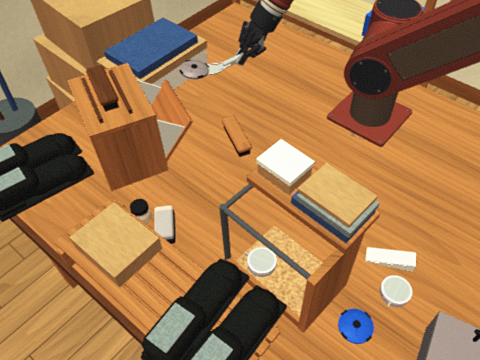

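The bait lies centred on the blade at (195,70) in the crop, next to the open bin at (170,120). Tipping it in.

```bash
python3 - <<'E'
from h import *
W=[(horn(binpt(.59,.19),-.52,-.05),.1),(horn(binpt(.598,.163),-.5,.15),.12),(horn(binpt(.615,.15),-.48,.8),.25)]
print([ik(w) for w,_ in W])
for w,v in W: go(w,v); st()
env.wait(.6); st('after')
im,d,P=cloud("top"); save('t6',cv2.resize(im[140:320,400:620],None,fx=3,fy=3,interpolation=cv2.INTER_CUBIC))
for c in("top","scene"):
    if c=="scene": im,d,P=cloud(c)
    for m in env.masks_of(c,"bait"):
        q=P[m["region"]];print(c,m["conf"],m["position"],np.nanmedian(q,0).round(3))
E
```

```text
[[-1.19, -0.59, 2.38, 0.4, 0.95, -2.41], [-1.07, -0.39, 2.19, 0.21, 1.06, -2.22], [-0.82, 0.25, 1.44, -0.1, 1.74, -1.92]]
 t 30.47 tcp [ 0.3319 -0.3277  0.1954] ori [ 2.601 -0.     1.051] F [ 0.3 -0.8 -1.5] M [0.3  0.41 0.03] w 0.0127
 t 30.82 tcp [ 0.3422 -0.3363  0.2005] ori [2.799 0.    1.072] F [-0.2  0.2 -1.8] M [0.14 0.37 0.03] w 0.0127
 t 31.62 tcp [ 0.4017 -0.3692  0.2704] ori [-2.833e+00 -1.000e-03  1.090e+00] F [ 0.7 -0.3 -1.4] M [-0.08 -0.15  0.04] w 0.0127
after t 32.22 tcp [ 0.4027 -0.3698  0.2712] ori [-2.833  0.     1.091] F [-0.3 -0.3 -0.7] M [-0.05 -0.21 -0.04] w 0.0126
top 0.86 [251.3, 335.3] [0.332 0.129 0.015]
top 0.74 [485.9, 253.7] [ 0.521 -0.436  0.074]
top 0.65 [483.1, 270.1] [ 0.479 -0.4    0.173]
top 0.63 [164.8, 211.1] [0.636 0.348 0.015]
scene 0.88 [416.6, 384.4] [0.637 0.339 0.015]
```

View pics/t6.png

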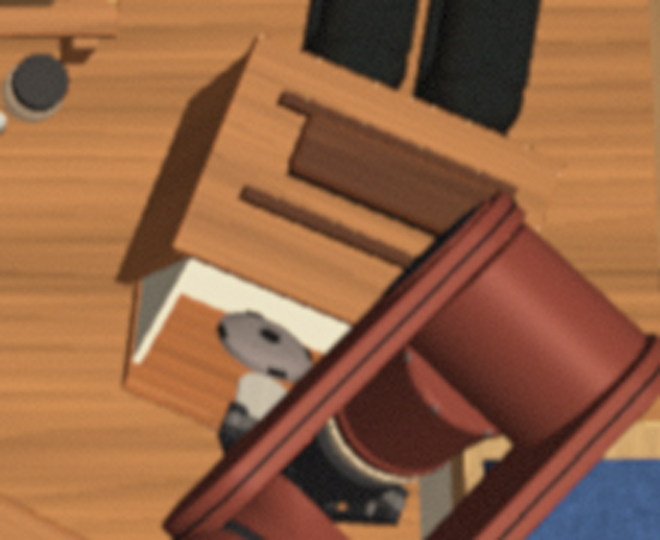

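The bait has slid off the nose and lies in the bin at (265,345) in the crop. I'll withdraw and lay the horn back on its open spot.

```bash
python3 - <<'E'
from h import *
tip0=G0+[.165*np.cos(HY),.165*np.sin(HY),-.03]
W=[(horn(binpt(.53,.24),-.48,.7),.25),(horn(binpt(.56,.26,-.10),-.5,.1),.3),(horn([.60,-.2,.15],-.35,0),.3),(horn(tip0+[0,0,.06],HY),.25),(horn(tip0+[0,0,.006],HY),.08)]
print([ik(w) for w,_ in W])
for w,v in W: go(w,v)
env.wait(.15); b=st('above')['contact_force']
z=.006
while z>-.003:
    z-=.0015; go(horn(tip0+[0,0,z],HY),.03); env.wait(.08); o=env.get_obs(); d=o['contact_force']-b; print(z,d.round(1),o['ft_torque'].round(2))
    if d[2]>2.5: break
env.gripper_to(.085); st('open')
po=pose(G0,HY,A,adv=.019-.09); go(po,.15); go((po[0]+[-.03,0,.12],po[1]),.25)
st()
for c in("top","scene"):
    im,d,P=cloud(c)
    if c=="top": save('t7',cv2.resize(im[130:350,310:620],None,fx=2.5,fy=2.5,interpolation=cv2.INTER_CUBIC))
    for l in("horn","bait"):
      for m in env.masks_of(c,l):
        q=P[m["region"]];print(c,l,round(m["conf"],2),np.round(m["position"]),np.nanmedian(q,0).round(3),np.nanpercentile(q,[2,98],axis=0).round(3).tolist())
E
```

```text
[[-0.92, -0.08, 1.63, -0.09, 1.77, -2.02], [-0.94, -0.72, 2.24, 0.17, 1.27, -2.03], [-0.54, -0.5, 2.38, 0.13, 0.79, -1.83], [-0.38, -0.17, 2.33, 0.17, 0.5, -1.88], [-0.38, -0.03, 2.34, 0.24, 0.35, -1.95]]
above t 36.33 tcp [ 0.5154 -0.0931  0.0201] ori [2.649 0.    1.364] F [ 0.1 -0.4 -1. ] M [0.09 0.45 0.05] w 0.0126
0.0045000000000000005 [ 0.5 -0.7 -0.1] [0.04 0.35 0.01]
0.0030000000000000005 [ 0.4 -0.2  0.2] [ 0.14  0.35 -0.03]
0.0015000000000000005 [ 0.4  0.  -0.6] [ 0.09  0.36 -0.  ]
4.336808689942018e-19 [ 1.3 -0.5  0. ] [ 0.08  0.38 -0.01]
-0.0014999999999999996 [-1.1  0.9  5.3] [ 0.03  0.1  -0.03]
open t 38.68 tcp [ 0.5148 -0.0929  0.0117] ori [ 2.651 -0.     1.364] F [ 1.1 -0.3 -0. ] M [0.09 0.23 0.06] w 0.0851
 t 40.08 tcp [ 0.4428 -0.084   0.2109] ori [ 2.653e+00 -1.000e-03  1.364e+00] F [-0.9 -0.7 -0.3] M [0.06 0.2  0.01] w 0.0848
top horn 0.71 [351. 230.] [ 0.595 -0.105  0.005] [[0.48, -0.135, -0.002], [0.661, -0.081, 0.05]]
top bait 0.83 [164. 213.] [0.633 0.348 0.016] [[0.598, 0.329, 0.007], [0.67, 0.374, 0.024]]
top bait 0.76 [253. 336.] [0.33  0.129 0.015] [[0.296, 0.093, 0.004], [0.364, 0.167, 0.024]]
top bait 0.59 [486. 256.] [ 0.52  -0.434  0.074] [[0.494, -0.473, 0.032], [0.551, -0.402, 0.094]]
scene horn 0.57 [271. 278.] [ 0.627 -0.112  0.004] [[0.545, -0.138, -0.0], [0.661, -0.089, 0.019]]
scene bait 0.62 [417. 386.] [0.637 0.339 0.015] [[0.597, 0.302, 0.007], [0.671, 0.374, 0.019]]
```

View pics/t7.png

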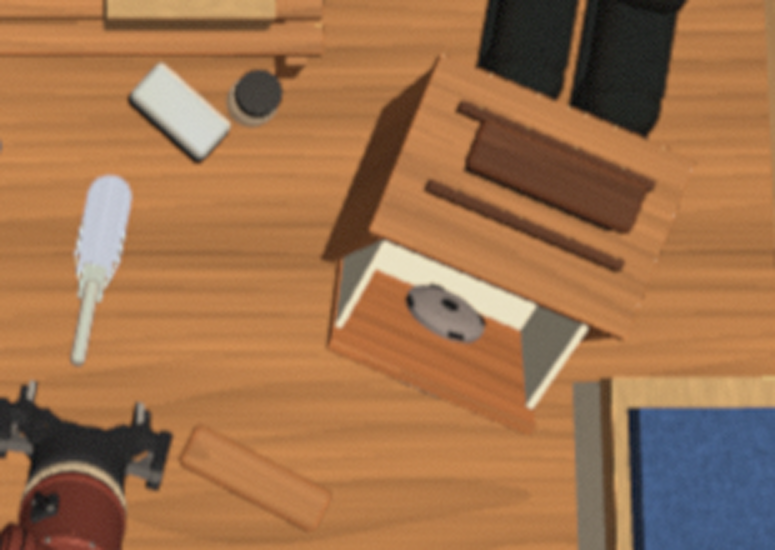

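The horn lies flat in the open at (100,235) in the crop and the bait is inside the bin at (445,312). Now I'll shut the bin, pushing beside its handle.

```bash
cat >> h.py <<'E'
def shut(th,clear=0.,a=.95,yaw=-.42,h=.125,l=-.130):
    c,s=np.cos(th),np.sin(th); e=.006+.011*(np.sin(a)*c+np.cos(a)*s)+clear
    u=.673-h*s-e*c; z=.015+h*c-e*s
    return pose(binpt(u,z,l),yaw,a,adv=0)
E
python3 - <<'E'
import h
from h import *
for a in(.85,.95,1.05):
    for y in(-.42,-.6): print(a,y,[ik(shut(t,c,a,y)) for t,c in((.68,.06),(.68,0),(.35,0),(0,0))])
print(shut(.68,.06),shut(0))
E
```

```text
0.85 -0.42 [None, None, None, [-0.86, 0.03, 2.1, 0.71, 0.45, -2.57]]
0.85 -0.6 [None, [-0.85, -0.1, 2.31, 0.64, 0.28, -2.38], [-0.82, -0.07, 2.22, 0.47, 0.31, -2.19], [-0.78, 0.01, 2.11, 0.37, 0.33, -2.06]]
0.95 -0.42 [None, [-0.92, -0.06, 2.22, 0.62, 0.5, -2.55], [-0.88, -0.03, 2.14, 0.54, 0.53, -2.43], [-0.84, 0.05, 2.03, 0.48, 0.54, -2.34]]
0.95 -0.6 [[-0.89, -0.11, 2.36, 0.53, 0.33, -2.32], [-0.84, -0.08, 2.24, 0.36, 0.4, -2.1], [-0.8, -0.04, 2.15, 0.28, 0.44, -1.99], [-0.77, 0.04, 2.04, 0.22, 0.46, -1.9]]
1.05 -0.42 [[-0.94, -0.06, 2.27, 0.51, 0.53, -2.49], [-0.89, -0.03, 2.15, 0.42, 0.59, -2.33], [-0.85, 0.01, 2.06, 0.36, 0.63, -2.25], [-0.82, 0.09, 1.95, 0.32, 0.65, -2.18]]
1.05 -0.6 [[-0.87, -0.08, 2.29, 0.31, 0.45, -2.09], [-0.82, -0.04, 2.16, 0.22, 0.52, -1.95], [-0.79, -0.0, 2.07, 0.18, 0.57, -1.89], [-0.76, 0.08, 1.96, 0.14, 0.6, -1.82]]
(array([ 0.43974677, -0.3305431 ,  0.06379165]), array([2.52079633, 0.        , 1.15079633])) (array([ 0.55321608, -0.37932172,  0.14      ]), array([2.52079633, 0.        , 1.15079633]))
```

```bash
python3 - <<'E'
from h import *
kw=dict(a=1.03,yaw=-.5)
n=np.array([np.cos(BINY),np.sin(BINY),0])
s0=shut(.68,.03,**kw); w1=(s0[0]-.05*n,s0[1]); w0=(w1[0]+[0,0,.13],w1[1])
print([ik(w) for w in(w0,w1,s0)])
env.gripper_to(0.,60)
env.move_to(list(w0[0]),list(w0[1])); st('w0')
go(w1,.2); go(s0,.12); env.wait(.1); b=st('s0')['contact_force']
for th in list(np.arange(.62,-.001,-.062))+[0.]:
    go(shut(max(th,0),**kw),.1); o=env.get_obs(); d=o['contact_force']-b; print(round(th,2),d.round(1),round(o['time'],2))
    if np.linalg.norm(d)>20: print('stop');break
im,d,P=cloud("top"); save('t8',cv2.resize(im[130:350,310:620],None,fx=2.5,fy=2.5,interpolation=cv2.INTER_CUBIC))
E
```

```text
[[-0.95, -0.43, 2.25, 0.31, 0.85, -2.17], [-0.95, -0.2, 2.35, 0.46, 0.54, -2.37], [-0.89, -0.06, 2.24, 0.42, 0.5, -2.28]]
w0 t 42.08 tcp [ 0.4154 -0.3193  0.2124] ori [ 2.602e+00 -1.000e-03  1.071e+00] F [-0.7  0.1  0.7] M [0.13 0.24 0.03] w -0.0
s0 t 43.55 tcp [ 0.4607 -0.3393  0.0827] ori [ 2.601 -0.     1.071] F [-0.5  0.1 -0.4] M [0.12 0.24 0.04] w -0.0002
0.62 [0.3 0.5 0.4] 44.08
0.56 [ 1.3 -0.1  0.5] 44.33
0.5 [1.1 0.6 0.9] 44.58
0.43 [ 1.3 -0.   0.6] 44.83
0.37 [0.1 0.6 0.5] 45.08
0.31 [ 1.  -0.  -0.2] 45.33
0.25 [ 0.3 -0.4  0.4] 45.58
0.19 [0.3 0.3 0.4] 45.83
0.12 [ 0.8 -0.3 -0.3] 46.08
0.06 [ 0.6  1.  -0.1] 46.33
0.0 [0.7 0.1 0.2] 46.58
0.0 [0.6 0.2 0.6] 46.83
```

View pics/t8.png

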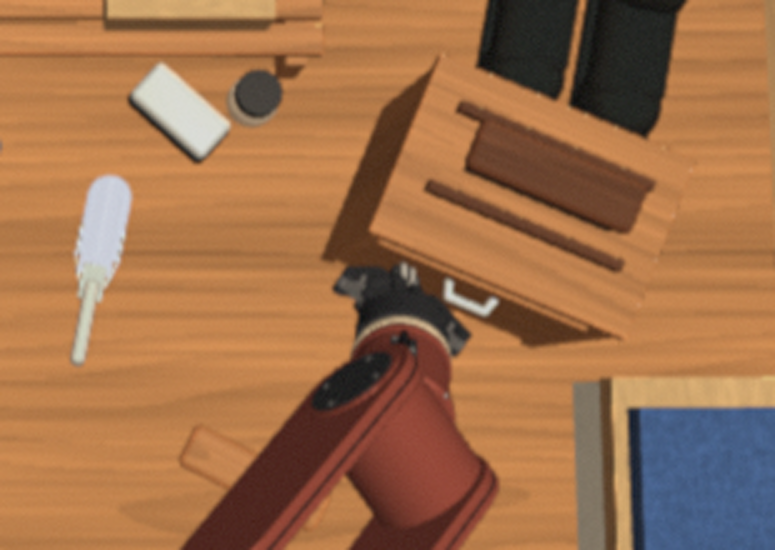

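The bin is almost shut: the panel lip still shows along the stand's front at (500,290). I'll push it home by force.

```bash
python3 - <<'E'
from h import *
kw=dict(a=1.03,yaw=-.5); n=np.array([np.cos(BINY),np.sin(BINY),0]); s=shut(0.,**kw)
b=env.get_obs()['contact_force']
for k in range(1,13):
    go((s[0]+.002*k*n,s[1]),.04); env.wait(.08); o=env.get_obs(); d=o['contact_force']-b; print(2*k,d.round(1),'along',round(d@n,1),'lag mm',round((s[0]+.002*k*n-o['tcp_pos'])@n*1000,2))
    if d@n<-9: print('stop');break
go((s[0]-.07*n,s[1]),.15); go((s[0]-.09*n+[0,0,.13],s[1]),.25); env.wait(.3); st('clear')
for c in("top","scene"):
    im,d,P=cloud(c)
    if c=="scene": save('s9',cv2.resize(im[100:300,100:340],None,fx=3,fy=3,interpolation=cv2.INTER_CUBIC))
    uz=np.stack([P[...,:2]@n[:2],P[...,:2]@[-n[1],n[0]],P[...,2]],-1)
    m=(uz[...,0]>.6)&(uz[...,0]<.69)&(abs(uz[...,1]+.188)<.09)&(abs(uz[...,1]+.188)>.035)
    for lo in(.02,.06,.1,.14,.16,.18,.2): 
        q=uz[m&(uz[...,2]>lo)&(uz[...,2]<lo+.02)]; print(c,lo,len(q),np.nanmedian(q[:,0]).round(4) if len(q) else '')
    for l in("horn","bait","tin_a","shoe_brush","doorstop","sponge_case","cream_jar"):
      for q in env.masks_of(c,l):
        if q["conf"]>.5: print(c,l,round(q["conf"],2),np.round(q["position"]),np.nanmedian(P[q["region"]],0).round(3))
E
```

```text
2 [-6.3  2.   4.8] along -6.6 lag mm 0.77
4 [-22.2   9.2  16.2] along -24.0 lag mm 2.27
stop
clear t 49.16 tcp [ 0.4697 -0.3431  0.268 ] ori [ 2.604e+00 -1.000e-03  1.071e+00] F [ 0.1 -0.  -0.4] M [0.13 0.2  0.02] w 0.0001
top 0.02 59 0.6656
top 0.06 66 0.6657
top 0.1 75 0.6657
top 0.14 82 0.6658
top 0.16 127 0.6662
top 0.18 55 0.6676
top 0.2 47 0.6642
top horn 0.66 [347. 232.] [ 0.593 -0.105  0.005]
top bait 0.84 [166. 212.] [0.635 0.348 0.016]
top bait 0.6 [253. 336.] [0.333 0.13  0.015]
top tin_a 0.84 [158. 261.] [0.505 0.365 0.025]
top tin_a 0.53 [276. 197.] [0.665 0.073 0.028]
top shoe_brush 0.72 [406. 322.] [ 0.366 -0.248  0.04 ]
top doorstop 0.94 [181. 290.] [0.434 0.313 0.021]
top sponge_case 0.69 [381. 176.] [ 0.723 -0.186  0.041]
top cream_jar 0.86 [412. 167.] [ 0.735 -0.26   0.054]
scene 0.02 0 
scene 0.06 0 
scene 0.1 0 
scene 0.14 0 
scene 0.16 0 
scene 0.18 0 
scene 0.2 0 
scene horn 0.9 [274. 277.] [ 0.624 -0.114  0.004]
scene tin_a 0.86 [320. 321.] [0.651 0.08  0.027]
scene tin_a 0.63 [456. 352.] [0.51  0.368 0.023]
scene shoe_brush 0.95 [297. 198.] [ 0.371 -0.242  0.04 ]
scene doorstop 0.61 [454. 320.] [0.434 0.319 0.019]
scene sponge_case 0.61 [225. 282.] [ 0.726 -0.181  0.041]
scene cream_jar 0.77 [203. 269.] [ 0.74  -0.25   0.053]
```

View pics/s9.png

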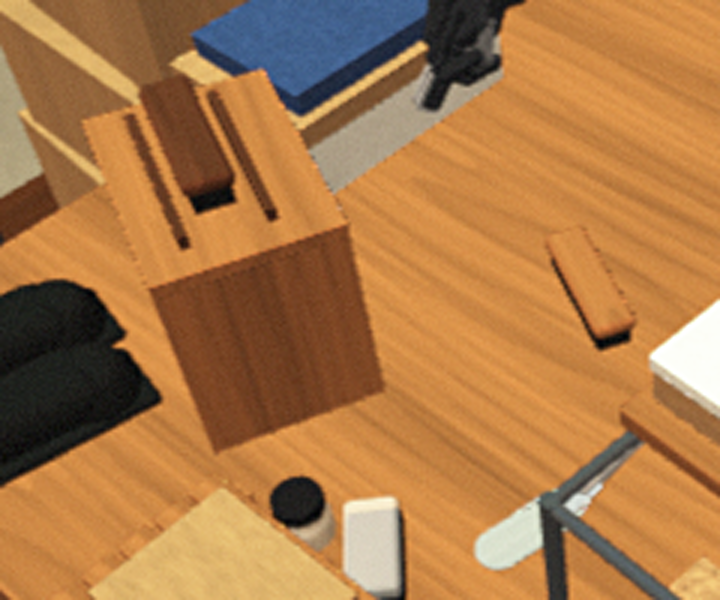

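The panel is vertical at u = 0.666 m, flush with the stand front. The horn is in the open and the bystanders are where they were, so I'm handing in.

```bash
python3 -c "
from h import *
env.sign_off(); st()"
```

```text
the job is handed in; nothing more can be done
the job is handed in; nothing more can be done
```

The bait station is in the bin, the bin is shut, and the shoe horn is back on the shelf. I handed the job in at about 49 s on the robot's clock.

- **Bait:** I slid the horn's blade under the grey disc in the left place by the lip. The wrist force changed by only about 4 N, and the gripper never touched the disc. I lifted it out and tipped it into the open bin. The top camera showed it inside before I shut the bin; now that it is shut, I can no longer see it.
- **Horn:** It lies flat in its original open spot, to the right of the board.
- **Bin:** I pushed it home until it resisted, with a peak of about 30 N at the wrist on the last step (24 N along the push). That is more than the 3 N needed, but below the 40 N limit. In the depth image the panel is vertical and within about 2 mm of the stand's front.
- **Other things:** Both tins, the shoe brush, doorstop, sponge case and cream jar measured within camera noise of where they started. The blue and purple look-alikes were not touched.
- **Checks that failed:** The scene camera gave no view of the closed panel, so flushness rests on the top camera alone. The wrist camera's reading of the lino thickness also came back empty, so I found the lino by touch, about 3 mm thick.

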